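# Zero the tare dial of the bench balance

### The arm

A 6-joint arm with a two-finger parallel gripper is mounted at the origin on a cart in front of the work surface, level with it; the furniture and walls round the work are solid. World frame = base frame: x ahead of the robot, y to its left, z up, the work surface at z = 0. Lengths are in m, angles in degrees, forces in N, time in s.
With the tool pointing down it reaches from about 0.275 to 1 m from the base axis. Payload 8.4 kg.
Tool frame: the origin (TCP) lies at the very end of the fingers, on their centre line; the grasp point (between the pads) lies 19 mm behind it; z points along the fingers, y is the line along which they close (so a half turn about z gives the same grasp; the last joint's range is limited). The gripper opens to 85 mm and grips with 20 to 120 N. Pads are 22 mm wide; open, the fingers measure 114 mm over their backs; the gripper's body (76 mm by 85 mm) begins 54 mm behind the grasp point. The pads swing forward as they close: fully open they stand 13 mm farther back than shut.
Start: joints at [70.05, 20.225, 93.587, -0, 66.188, -0.138], TCP at [0.212, 0.588, 0.231] pointing down, gripper open.
Joint ranges: [-150.9, 150.9], [-52.94, 120.26], [3.33, 152.33], [-74.26, 254.26], [0, 154.13], [-172.89, 172.89]. Speed limits (degrees/s): [127.2, 127.2, 159.86, 180, 180, 180].

### API

Orientations are given as [roll, pitch, yaw] about the fixed x, y, z axes, in that order (R = Rz(yaw) Ry(pitch) Rx(roll)).
In Python, from rig import robot gives the robot as it stands.
- The arm moves only by the tool arm_command, never from a script. Its argument "steps" is one flat list of numbers, 6 for each row, row after row: the shift along the world's x, y, z scaled (see below), then the turn, a rotation vector about the world's x, y, z scaled (see below). In form: [tx, ty, tz, ax, ay, az, tx, ty, tz, ax, ay, az, ...]. A call has 1 to 8 rows; each row is the pose to reach, as a shift and turn from the pose commanded when the call began; what a row does not reach only later rows make up. The controller multiplies each number of a shift by 0.75 m and each number of a turn by 60 degrees. A row lasts 1/12 s, in which the tool goes at most 41.7 mm and 7.16 degrees, less where a joint would pass 70% of its speed; a pose out of reach is approached as far as the arm can. A call with a number of a shift or a turn outside -1 to 1 is refused whole. A call with a gripper value outside its range is refused whole. "jaw" is the closure, from 0 (fully open) to 1 (shut), set as the call begins (left out, the last holds). The fingers move at their own pace and stop on an object; "squeeze" is the grip in N (left out, the last holds). Time passes only in rows, so rows that repeat a pose let the fingers close. It gives the time, the measured TCP pose, the force, the opening and the grip force at its end, in the units of the state.
- robot.state(): the state, without advancing time (a new reading comes with each control period).
- robot.camera(name): name is "side" or "top"; returns the picture (400x640x3 uint8, red, green, blue); there is no depth.
- robot.camera_info(name): a dict with "intrinsics" (3x3 intrinsics, pixels), "R" (3x3) and "t" (3): a world point X has camera coordinates R X + t. Camera axes: x right, y down, z forward; pixel columns grow to the right and rows downward; lengths in m; the calibration is good to about 2 mm. A picture is of the moment at which its call begins. camera_info takes no time and is no camera call.
- robot.job_done(): hands the job in; it is judged then, once.
The state is a dict: "clock": time; "joints": joint angles; "joint_velocities": joint speeds; "tau": joint torques, N m; "tcp_pos": TCP position; "ee_rot": TCP orientation; "ft_force": force on the tool from outside, world axes, zero at the start; "ft_torque": the same for the moment, N m; "opening": finger opening in m; "grip_force": force on a finger pad.
Only numpy, scipy, OpenCV 4.12 (cv2) and the standard library are available. Lean on these libraries where they do the work, as an engineer would, in place of code of your own. Each camera call takes 0.05 s, during which the arm holds its last target. There are 200 camera calls.

### The job

The bench balance (the grey unit with the round steel pan) does not read zero. Turn its tare knob until the pointer stands at the black zero triangle on the white dial, and let go of it there. Leave the speed knob of the roller mixer beside it as it is set.

Things in the scene. Friction and masses are not known exactly. Their poses are not given: they have to be found in the camera images.
- tare_knob (a joint): Angle of the balance's tare knob (rad): 0 when its pointer stands at the zero triangle, positive when it is anticlockwise of it seen from above. It starts 0.5 to 1.35 anticlockwise: turn it clockwise to 0. It can turn 2.4 either way, has no spring, only light friction (0.05 N m), and stays where it is left.
- tare_grip (a point): Point on the tare knob's vertical axis at grip height, 78 mm above the bench. Black upright bar, 42 mm long, 14 mm wide, top at 85 mm, on a round skirt 44 mm across with its top at 55 mm. The frame turns with the knob: x runs along the bar to its pointer end (white line on top, thin nose reaching 35 mm from the axis), z up. Grip from above across the 14 mm width.
- zero_mark (a point): Centre of the black zero triangle, on the pan side of the white dial (102 mm across, black ticks all round, face 47 mm above the bench), 43 mm from the knob's axis; x points from knob to pan, z up. The balance is a fixed grey box 230 x 130 x 45 mm, dial in front, round steel pan (106 mm, top at 56 mm) behind; it may stand left or right of the mixer.
- speed_pointer (a point): Pointer tip of the roller mixer's speed knob, 34 mm from that knob's axis, 51 mm above the bench; to be left as it is set. The mixer is a fixed grey box of the same size with the same kind of knob in front, on a smaller grey disc without triangle; behind it are four black rollers carrying a tube, and no pan.

How it is judged:
By the outcome, as a careful person would: the job done as asked, in the order asked, and still so for the second after the job is handed in, with the robot touching nothing.
It also fails if it takes over 32 s, if anything falls off the work surface, if the arm or the gripper's body presses on something with over 40 N, if the wrist force passes 120 N, or if a joint passes its speed limit or range.

## Working session

There is one attempt and no reset: what is moved stays moved. The work goes in short steps, Python scripts to look and compute and a tool call to move; the robot and the scene stay as the last step left them, time stands still between calls to the robot, and variables do not carry over. Pictures are saved under pics/ and viewed, at most 10 in all, crops included, and the job is handed in when it is done.

Besides the shell and the picture viewer there is one more tool, called after ">>>" by a JSON object that holds its "method" and its "body", one argument or row to a line. arm_command: Moves the arm, as the interface text tells. Its arguments: {"type":"object","properties":{"steps":{"type":"array"},"jaw":{"type":"number"},"squeeze":{"type":"number"}},"required":["steps"]}

```bash
mkdir -p pics
python3 - <<'E'
from rig import robot
import cv2
for n in("top","side"):
    cv2.imwrite(f"pics/{n}0.png",robot.camera(n)[:,:,::-1]); i=robot.camera_info(n); print(n,i)
s=robot.state();print(s["clock"],s["tcp_pos"],s["ee_rot"],s["opening"])
E
```

```text
top {'intrinsics': array([[488.14166728,   0.        , 323.62969972],
       [  0.        , 488.14166728, 198.31993009],
       [  0.        ,   0.        ,   1.        ]]), 'R': array([[-1.28017317e-02, -9.99916506e-01, -1.75994206e-03],
       [-9.96211687e-01,  1.29056644e-02, -8.59983689e-02],
       [ 8.60139018e-02,  6.52346802e-04, -9.96293723e-01]]), 't': array([0.01401189, 0.50789448, 1.21595598])}
side {'intrinsics': array([[515.20748122,   0.        , 326.75082976],
       [  0.        , 515.20748122, 204.04698885],
       [  0.        ,   0.        ,   1.        ]]), 'R': array([[ 0.9802471 , -0.19711921, -0.01611353],
       [-0.14226802, -0.64618693, -0.74980149],
       [ 0.13738792,  0.73728317, -0.66146662]]), 't': array([-0.51086166,  0.14614701,  1.04222514])}
0.1 [0.21170367 0.58762126 0.23065675] [-1.79931943e+02  4.55832312e-04  1.60188856e+02] 0.085015788946747
```

View pics/top0.png

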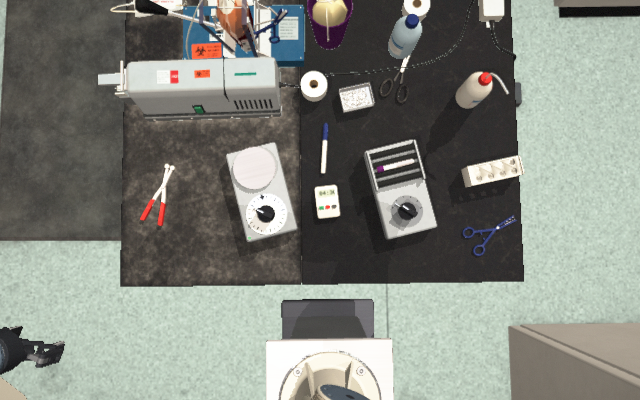

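View pics/side0.png

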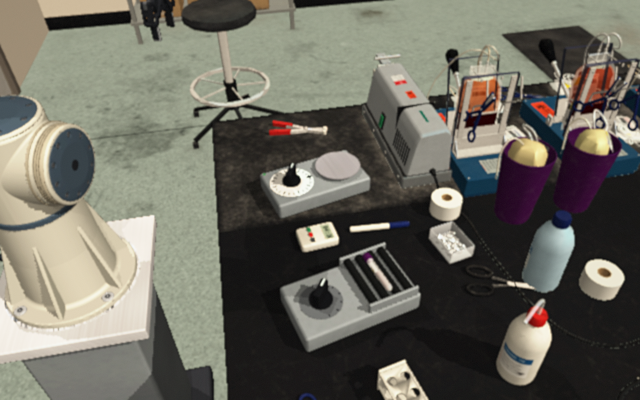

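The top view shows the balance on the left: pan at about (253,169), dial at about (266,214), pointer to the left. The mixer is on the right, with its knob at about (407,210). Next I'll rectify the dial area.

```bash
cat > h.py <<'E'
import numpy as np,cv2
from rig import robot
def proj(n,X):
    i=robot.camera_info(n);p=(np.atleast_2d(X)@i["R"].T+i["t"])@i["intrinsics"].T
    return p[:,:2]/p[:,2:]
def back(n,uv,z):
    i=robot.camera_info(n);d=i["R"].T@np.linalg.inv(i["intrinsics"])@[*uv,1];c=-i["R"].T@i["t"]
    return c+d*(z-c[2])/d[2]
def rect(n,img,c,z,half,N=400):
    # image up = +x world, image left = +y world
    w=np.array([[c[0]+half,c[1]+half,z],[c[0]+half,c[1]-half,z],[c[0]-half,c[1]-half,z],[c[0]-half,c[1]+half,z]])
    H=cv2.getPerspectiveTransform(proj(n,w).astype(np.float32),np.float32([[0,0],[N,0],[N,N],[0,N]]))
    return cv2.warpPerspective(img,H,(N,N),flags=cv2.INTER_CUBIC)
E
python3 - <<'E'
from h import *
k=back("top",(266,214),.047);p=back("top",(253,169),.056);print(k,p,np.linalg.norm((p-k)[:2]),np.degrees(np.arctan2(*(p-k)[1::-1])))
a=[rect(n,cv2.imread(f"pics/{n}0.png"),k,z,.08) for n,z in(("top",.047),("side",.047))]
cv2.imwrite("pics/r0.png",np.hstack(a))
for n in("top","side"):
    im=rect(n,cv2.imread(f"pics/{n}0.png"),k,.047,.1,800)
    m=(im.min(2)>215).astype(np.uint8);m=cv2.morphologyEx(m,cv2.MORPH_OPEN,np.ones((3,3)))
    m=cv2.morphologyEx(m,cv2.MORPH_CLOSE,np.ones((21,21)))
    c=max(cv2.findContours(m,0,1)[0],key=cv2.contourArea)
    (u,v),ax,an=cv2.fitEllipse(cv2.convexHull(c));print(n,k[0]+(400-v)*.00025,k[1]+(400-u)*.00025,np.array(ax)*.25)
    im=rect(n,cv2.imread(f"pics/{n}0.png"),p,.056,.1,800)
E
```

```text
[0.46872064 0.15073945 0.047     ] [0.58031041 0.18160408 0.056     ] 0.11577954261788774 15.460921178471681
top 0.5188175796545038 0.16038838886114504 [131.99421692 206.31471252]
side 0.46943785324459175 0.14859992908331301 [ 99.41890717 102.41267395]
```

View pics/r0.png

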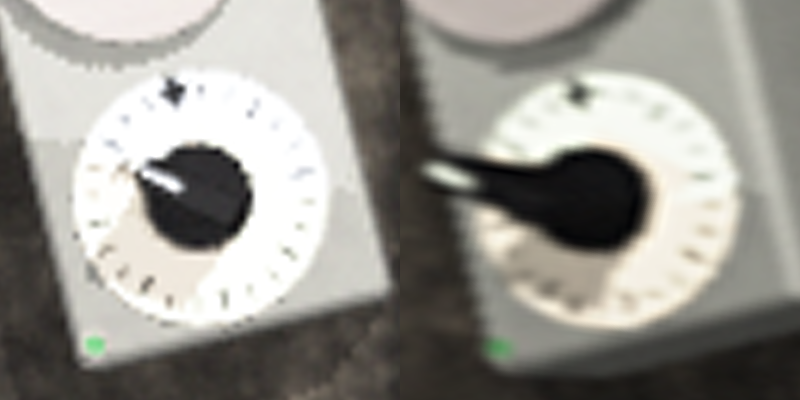

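Run:
```python
from h import *
t=cv2.imread("pics/top0.png");c=np.array([.525,.165])
a=rect("top",t,c,.046,.15,600)
b=rect("top",t,[.469,.150],.085,.04,200);b=cv2.resize(b,(200,200))
o=np.zeros((600,800,3),np.uint8);o[:,:600]=a;o[:200,600:]=b;cv2.imwrite("pics/r1.png",o)
# triangle centroid, both views, z=.047
for n in("top","side"):
    im=rect(n,cv2.imread(f"pics/{n}0.png"),[.469,.150],.047,.08,800).min(2).astype(float)
    ys,xs=np.mgrid[:800,:800];X=(400-ys)*.0002;Y=(400-xs)*.0002
    r=np.hypot(X,Y);an=np.degrees(np.arctan2(Y,X));m=(r>.036)&(r<.049)&(abs(an-14)<9)
    w=np.clip(np.percentile(im[m],60)-im-25,0,None)*m
    print(n,"tri",.469+(w*X).sum()/w.sum(),.15+(w*Y).sum()/w.sum())
# white line on bar at z=.085
im=rect("top",t,[.469,.150],.085,.04,800).min(2).astype(float)
X=(400-ys)*.0001;Y=(400-xs)*.0001
m=((np.hypot(X-.006,Y-.02)<.022)&(im>130)&(np.hypot(X,Y)<.033)).astype(np.uint8)
nn,l,s,cc=cv2.connectedComponentsWithStats(m)
for i in range(1,nn):
    if s[i,4]>300:
        P=np.c_[X[l==i],Y[l==i]];d=np.linalg.svd(P-P.mean(0),full_matrices=False)[2][0];print("line",s[i,4],P.mean(0),np.degrees(np.arctan2(d[1],d[0]))%180)
```

```text
top tri 0.5119498458278648 0.1613122246643791
side tri 0.5114004632898534 0.1596577972673331
line 74522 [0.00647955 0.02022148] 161.29558092275167
```

View pics/r1.png

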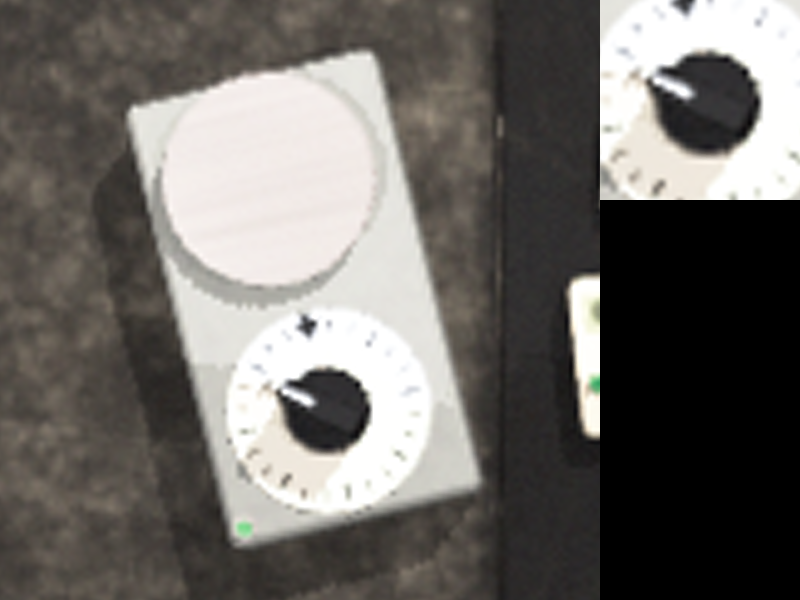

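The box edges give a zero direction of 13.5° from +x. The dial centre is at (0.470, 0.150) and the bar is at about 60°, so the knob needs about −46.5°. Approaching now.

>>> {"method": "arm_command", "body": {
  "steps": [0.344,-0.584,-0.1,0,0,-0.95,0.344,-0.584,-0.1,0,0,-0.95,0.344,-0.584,-0.1,0,0,-0.95,0.344,-0.584,-0.1,0,0,-0.95,0.344,-0.584,-0.1,0,0,-0.95,0.344,-0.584,-0.1,0,0,-0.95,0.344,-0.584,-0.1,0,0,-0.95,0.344,-0.584,-0.1,0,0,-0.95],
  "jaw": 0.4
}}

```text
clock: 0.77
tcp_pos: [0.3796, 0.302, 0.1823]
ee_rot: [-180.0, 0.0, 102.9]
ft_force: [1.2, -0.0, -1.2]
opening: 0.0512
grip_force: 0.0
```

>>> {"method": "arm_command", "body": {
  "steps": [0.121,-0.203,-0.04,0,0,-0.715,0.121,-0.203,-0.04,0,0,-0.715,0.121,-0.203,-0.04,0,0,-0.715,0.121,-0.203,-0.04,0,0,-0.715,0.121,-0.203,-0.04,0,0,-0.715,0.121,-0.203,-0.04,0,0,-0.715,0.121,-0.203,-0.04,0,0,-0.715,0.121,-0.203,-0.04,0,0,-0.715]
}}

```text
clock: 1.43
tcp_pos: [0.4697, 0.1514, 0.1524]
ee_rot: [-180.0, 0.0, 60.5]
ft_force: [0.3, 1.0, -0.5]
opening: 0.0514
grip_force: 0.0
```

Run:
```python
from h import *
s=robot.camera("side")[:,:,::-1];st=robot.state();print(st["tcp_pos"],st["ee_rot"],st["joints"])
cv2.imwrite("pics/s1.png",cv2.resize(s[80:260,210:430],None,fx=3,fy=3,interpolation=cv2.INTER_CUBIC))
```

```text
[0.4697136  0.1518285  0.15254956] [-1.79983565e+02  9.39838381e-03  6.05528360e+01] [1.77346817e+01 1.41978442e+01 1.13652829e+02 7.17556432e-03
 5.21673914e+01 4.71774449e+01]
```

View pics/s1.png

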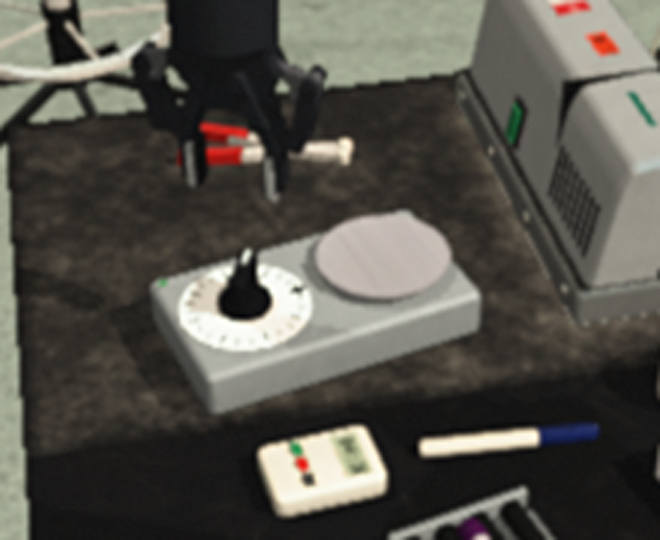

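The fingers, at crop positions (193,180) and (275,190), straddle the bar at (245,265) and are aligned with it. Next I descend and close.

>>> {"method": "arm_command", "body": {
  "steps": [0,-0.002,-0.05,0,0,0,0,-0.002,-0.08,0,0,0,0,-0.002,-0.105,0,0,0,0,-0.002,-0.123,0,0,0,0,-0.002,-0.123,0,0,0,0,-0.002,-0.123,0,0,0]
}}

```text
clock: 1.98
tcp_pos: [0.4693, 0.1506, 0.0601]
ee_rot: [-179.9, 0.1, 60.5]
ft_force: [0.4, 0.5, -0.1]
opening: 0.0515
grip_force: 0.0
```

>>> {"method": "arm_command", "body": {
  "steps": [0,0,0,0,0,0,0,0,0,0,0,0,0,0,0,0,0,0,0,0,0,0,0,0,0,0,0,0,0,0,0,0,0,0,0,0,0,0,0,0,0,0,0,0,0,0,0,0],
  "jaw": 1,
  "squeeze": 25
}}

```text
clock: 2.65
tcp_pos: [0.4696, 0.1512, 0.0614]
ee_rot: [-179.9, -0.1, 60.3]
ft_force: [-5.9, 7.3, 6.7]
opening: 0.0134
grip_force: 28.3
```

>>> {"method": "arm_command", "body": {
  "steps": [-0.001,0.0013,0,0,0,-0.1,-0.001,0.0013,0,0,0,-0.2,-0.001,0.0013,0,0,0,-0.31,-0.001,0.0013,0,0,0,-0.42,-0.001,0.0013,0,0,0,-0.53,-0.001,0.0013,0,0,0,-0.63,-0.001,0.0013,0,0,0,-0.72,-0.001,0.0013,0,0,0,-0.777]
}}

```text
clock: 3.32
tcp_pos: [0.4694, 0.1512, 0.0615]
ee_rot: [-180.0, -0.1, 13.4]
ft_force: [-1.8, -0.6, 6.5]
opening: 0.0134
grip_force: 28.2
```

>>> {"method": "arm_command", "body": {
  "steps": [0,0,0,0,0,0,0,0,0,0,0,0,0,0,0,0,0,0,0,0,0,0,0,0]
}}

```text
clock: 3.65
tcp_pos: [0.4695, 0.1512, 0.0615]
ee_rot: [-180.0, -0.1, 13.7]
ft_force: [-1.6, 0.9, 5.6]
opening: 0.0134
grip_force: 28.2
```

>>> {"method": "arm_command", "body": {
  "steps": [0,0,0,0,0,0,0,0,0,0,0,0,0,0,0,0,0,0,0,0,0,0,0,0,0,0,0,0,0,0,0,0,0,0,0,0],
  "jaw": 0.4
}}

```text
clock: 4.15
tcp_pos: [0.4692, 0.1511, 0.0604]
ee_rot: [180.0, -0.0, 13.7]
ft_force: [0.3, -0.4, 0.9]
opening: 0.051
grip_force: 0.0
```

>>> {"method": "arm_command", "body": {
  "steps": [0,0,0.03,0,0,0,0,0,0.08,0,0,0,0,0,0.13,0,0,0,0,0,0.18,0,0,0,0,0.05,0.2,0,0,0,0,0.1,0.2,0,0,0,0,0.15,0.2,0,0,0,0,0.2,0.2,0,0,0]
}}

```text
clock: 4.82
tcp_pos: [0.4692, 0.3027, 0.2111]
ee_rot: [-180.0, -0.1, 13.6]
ft_force: [1.4, -0.7, 0.2]
opening: 0.0514
grip_force: 0.0
```

>>> {"method": "arm_command", "body": {
  "steps": [-0.05,0.05,0,0,0,0,-0.1,0.1,0,0,0,0,-0.1,0.15,0,0,0,0,-0.1,0.2,0,0,0,0,-0.1,0.2,0,0,0,0,-0.1,0.2,0,0,0,0]
}}

```text
clock: 5.32
tcp_pos: [0.3935, 0.4539, 0.2101]
ee_rot: [-180.0, -0.0, 13.8]
ft_force: [-0.0, -0.7, 0.5]
opening: 0.0511
grip_force: 0.0
```

Run:
```python
from h import *
o=[]
for n in("top","side"):
    im=robot.camera(n)[:,:,::-1].copy();cv2.imwrite(f"pics/{n}2.png",im);o.append(rect(n,im,[.47,.15],.085 if n=="top" else .047,.065))
cv2.imwrite("pics/r2.png",np.hstack(o))
```

```text
(no output)
```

View pics/r2.png

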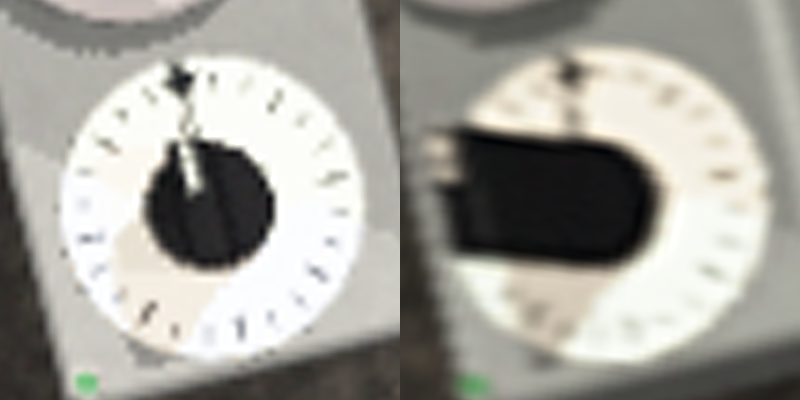

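The pointer line runs from (195,188) to (187,140) and aims at the triangle at (179,78). That fits the released yaw of 13.7° against a zero direction of 13.5–14.4°. The arm is clear of everything.

```bash
python3 -c "
from rig import robot
print(robot.job_done())"
```

```text
the job is handed in; nothing more can be done
None
```

I turned the balance's tare knob about 47° clockwise to the zero triangle and let go. In the last picture its pointer lines up with the triangle to within about 1°. I never went near the mixer's speed knob, and the job was handed in at about 5.4 s with the arm clear; no verdict came back.

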